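Fit the splined gear and hold it down for the clip

TASK

Push the red tab of the spring ejector all the way in so that the brass gear comes out of its blue holder, then take the gear by its hub, put it on the upright splined shaft of the gear drive, turning it until the splines mesh, and slide it fully home, right down until the sprung black seat under it is pressed to its stop. Finish while still holding the gear pressed down there, so that a retaining clip can be fitted; do not let go. Leave the small things lying about (screw carton, tape measure, pencil, turned foot) where they are.

Things in the scene. Friction and masses are not known exactly. Their poses are not given: they have to be found in the camera images.
- holder: Fixed holder, left or right of the drive: plate 243x84x4 mm with a blue tunnel. Origin on the bench below the middle of the tunnel's mouth. Tunnel x 0 to +55 mm, 70 mm wide inside, roof top 48 mm above bench. Open apron x -98 to 0, side rails 9 mm high. The gear lies flat on the plate, centre 25 mm inside, and is pushed out along holder -x, roughly towards the robot.
- ejector (a joint): Ejector travel in m: 0 at rest, 0.066 at its stop, growing as the red tab is pushed along holder -x. A spring returns it (3 N at rest, 7 N at the stop). At the stop the gear's centre lies about 40 mm outside the mouth (holder x -40 mm) on the apron, where it stays when the slide returns.
- ejector_tab (a point): Middle of the rear (holder +x) face of the red tab, where to push; 45 mm above the bench. The tab is 36 mm wide (holder y), 10 mm thick, its top 58 mm above the bench. Its rear face is at holder x = +136 mm at rest, behind the tunnel, and +70 mm at the stop.
- gear: Loose brass gear, 0.2 kg, hub up. Origin: centre of its underside, z up. Toothed rim 66 mm across, 12 mm thick; above it an octagonal hub 40 mm across flats, to 34 mm above the underside; flats face the gear's x and y axes and 45 degrees between. Through bore 21.6 mm with four slots 10.1 mm wide, 29.6 mm across, along gear x and y.
- drive: Fixed grey gear drive, block 110 x 110 x 50 mm with a dark motor 44 mm thick sticking out 60 mm at its +x side. Origin: on the bench under the shaft's axis; z up.
- shaft_keys (a point): Shaft axis at the top of its 4 keys, 90 mm above bench; turns with the shaft, x and y lie along the keys (any quarter turn fits), z up. Shaft 18 mm thick, keys 7 mm wide, 26 mm across; above them a pilot, coned to 10 mm, 14 mm high. Turns stiffly (0.12 N m), starts at any angle. The gear rests on the keys, underside at 90 mm, until its slots match within 8 degrees, then slides down.
- seat (a joint): Travel of the sprung black seat disc (52 mm across) round the foot of the shaft, in m: 0 up (disc top 64 mm above the bench), 0.010 pressed to its stop (54 mm above the bench). Its spring pushes up with 4 N at 0 and 9 N at the stop, so it lifts a released gear.
- screw_box: Small open carton of screws, 64 x 66 x 33 mm; leave alone.
- tape_measure: Yellow tape measure, 37 x 77 x 63 mm; leave alone.
- pencil: Red carpenter pencil, 160 mm long, lying between the holder and the drive; leave alone.
- turned_foot: Small dark turned wooden foot, 25 mm across, 38 mm high; leave alone.

How it is judged:
On the way, in this order (a step that is already met when the one before it is completed fails the run):
1. the ejector slide is pressed in and has pushed the gear out of the tunnel on to the apron (value of joint ejector above 0.055 m and x of gear in the frame of holder below -0.027 m), for 0.1 s.
2. the gear's splines have meshed: it has dropped over the keys (horizontal distance between gear and shaft_keys below 0.003 m and z of gear in the frame of drive below 0.078 m), for 0.1 s.
At the end, for the whole second after the job is handed in: Gear meshed on the shaft (axis within 3 mm, upright, slots within 0.25 rad of the keys), underside within 3.5 mm of its lowest position, seat pressed in 7 mm or more of its 10, gear still and held there by the fingers with over 3 N; ejector sprung back (value of joint seat above 0.007 m and z of gear in the frame of drive below 0.0575 m and horizontal distance between gear and shaft_keys below 0.003 m and angle between gear's own z axis and vertical below 0.08 rad and (angle between the x axis of gear and the x axis of shaft_keys, either way round below 0.25 rad or angle between the x axis of gear and the y axis of shaft_keys, either way round below 0.25 rad) and contact force between the fingers and gear above 3 N and linear speed of gear below 0.02 m/s and value of joint ejector below 0.01 m); the arm keeps its last pose, push and grip.
It fails at once if one of the small things lying about is moved by more than 30 mm (distance of any of screw_box, tape_measure, pencil, turned_foot from where it was at the start of the episode above 0.03 m).
It also fails if it takes over 58 s, if anything falls off the work surface, if the arm or the gripper's body presses on something with over 40 N, if the wrist force passes 120 N, or if a joint passes its speed limit or range.

ROBOT

A 6-joint arm with a two-finger parallel gripper is mounted at the origin on a cart in front of the work surface, level with it; the furniture and walls round the work are solid. World frame = base frame: x ahead of the robot, y to its left, z up, the work surface at z = 0. Lengths are in m, angles in rad, forces in N, time in s.
With the tool pointing down it reaches from about 0.35 to 0.775 m from the base axis. Payload 7.3 kg.
Tool frame: the origin (TCP) lies at the centre of the arm's flange, where the gripper is bolted on; the fingertips stand 178 mm ahead of it and the grasp point (between the pads) lies 159 mm ahead of it (tip_extent is the distance from the TCP to the fingertips, in m); z points along the fingers, y is the line along which they close (so a half turn about z gives the same grasp; the last joint's range is limited). The gripper opens to 92 mm and grips with 3 to 60 N. Pads are 19 mm wide; open, the fingers measure 130 mm over their backs; the gripper's body (75 mm by 190 mm) begins 47 mm behind the grasp point.
Start: joints at [1.1, 0.342, 1.524, -0, 1.275, -0.146], TCP at [0.168, 0.498, 0.405] pointing down, gripper open.
Joint ranges: [-2.53, 2.53], [-0.77, 2.02], [0.04, 2.7], [-1, 4.14], [0.28, 2.66], [-3.11, 3.11]. Speed limits (rad/s): [2.57, 2.57, 3.14, 3.14, 3.14, 3.14].

INTERFACE

Orientations are given as [roll, pitch, yaw] about the fixed x, y, z axes, in that order (R = Rz(yaw) Ry(pitch) Rx(roll)).
In Python, from cell import * gives the robot as it stands.
- The arm moves only by the tool arm_command, never from a script. Its arguments are lists of equal length, an entry for each row: "xyz": the shift along the world's x, y, z in mm, a list of three; "spin": the turn about the world's z in degrees. In form: {"xyz": [[tx, ty, tz], ...], "spin": [spin, ...]}. A call has 1 to 20 rows; each row shifts and turns the commanded pose from where the row before left it; what a row does not reach is not made up. A row lasts 1/10 s, in which the tool goes at most 50 mm and 8.59 degrees, less where a joint would pass 70% of its speed; a pose out of reach is approached as far as the arm can. A call with a gripper value outside its range is refused whole. "jaw" is the opening, from -1 (shut) to 1 (fully open), set as the call begins (left out, the last holds). The fingers move at their own pace and stop on an object; "squeeze" is the grip in N (left out, the last holds). Time passes only in rows, so rows that do not move let the fingers close. It gives the time, the measured TCP pose, the force, the opening and the grip force at its end, in the units of the state.
- observe(): the state, without advancing time (a new reading comes with each control period).
- read_camera(name): name is "scene" or "side" or "wrist"; returns a dict with "img" (480x640x3 uint8, red, green, blue), "depth" (480x640 float32, m along the optical axis (not along the pixel's ray), 0 where there is no reading), "fx", "fy", "cx", "cy" (pixels), "world_from_camera" (4x4, takes a point from camera to world coordinates). Camera axes: x right, y up, looking along -z (the intrinsics and any distortion apply to the point x, -y, -z); pixel columns grow to the right and rows downward; lengths in m; the calibration is good to about 2 mm. A picture is of the moment at which its call begins.
- hand_in(): hands the job in; it is judged then, once.
The state is a dict: "time": time; "qpos": joint angles; "qvel": joint speeds; "joint_efforts": joint torques, N m; "tool_pos": TCP position; "tool_rot": TCP orientation; "contact_force": force on the tool from outside, world axes, zero at the start; "torque": the same for the moment, N m; "opening": finger opening in m; "grip_force": force on a finger pad.
Only numpy, scipy, OpenCV 4.12 (cv2) and the standard library are available. Lean on these libraries where they do the work, as an engineer would, in place of code of your own. Each camera call takes 0.05 s, during which the arm holds its last target. There are 200 camera calls.

## Working session

There is one attempt and no reset: what is moved stays moved. The work goes in short steps, Python scripts to look and compute and a tool call to move; the robot and the scene stay as the last step left them, time stands still between calls to the robot, and variables do not carry over. Pictures are saved under pics/ and viewed, at most 10 in all, crops included, and the job is handed in when it is done.

Besides the shell and the picture viewer there is one more tool, called as a command line: name --pt "numbers of a row" for each row, then --argument value for the rest. arm_command: Moves the arm, as the interface text tells. Its arguments: {"type":"object","properties":{"xyz":{"type":"array","items":{"type":"array","items":{"type":"number"}}},"spin":{"type":"array","items":{"type":"number"}},"jaw":{"type":"number"},"squeeze":{"type":"number"}},"required":["xyz","spin"]}

```bash
mkdir -p pics; cat > h.py <<'E'
from cell import *
import numpy as np, cv2
def save(c,n): cv2.imwrite('pics/'+n, c['img'][:,:,::-1])
def pts(c):
    d=c['depth']; v,u=np.mgrid[0:480,0:640]
    P=np.stack([(u-c['cx'])/c['fx']*d,-(v-c['cy'])/c['fy']*d,-d],-1)
    T=np.array(c['world_from_camera']); return P@T[:3,:3].T+T[:3,3]
E
python3 - <<'E'
from h import *
for n in ['scene','side']:
    c=read_camera(n); save(c,n+'0.png'); np.savez(n+'0.npz',**c)
    print({k:v for k,v in c.items() if k not in('img','depth')})
print(observe())
E
```

```text
{'fx': 476.35800474396154, 'fy': 476.35800474396154, 'cx': 320.6401064664765, 'cy': 242.62031826244254, 'world_from_camera': array([[ 0.41910695,  0.58681088, -0.69282203, -0.05103272],
       [-0.90786179,  0.26103855, -0.32809425, -0.2889112 ],
       [-0.01167602,  0.76649323,  0.64214624,  0.69905901],
       [ 0.        ,  0.        ,  0.        ,  1.        ]])}
{'fx': 583.9302137533123, 'fy': 583.9302137533123, 'cx': 321.72264236798276, 'cy': 251.93227741773848, 'world_from_camera': array([[ 0.82518539,  0.26561335, -0.49851641,  0.12116038],
       [-0.56475302,  0.37061472, -0.73735931, -0.72454991],
       [-0.01109496,  0.88999678,  0.4558318 ,  0.56023135],
       [ 0.        ,  0.        ,  0.        ,  1.        ]])}
{'time': 0.1, 'qpos': array([ 1.10002720e+00,  3.42638908e-01,  1.52488161e+00, -1.69650961e-05,
        1.27538179e+00, -1.46010758e-01]), 'qvel': array([-0.00031802, -0.00016601, -0.00176346,  0.00119371,  0.00123706,
       -0.00042021]), 'joint_efforts': array([ 6.49052508e-04, -4.32003593e+01, -2.44692242e+01,  7.19549507e-02,
        5.25904913e-02, -3.07126118e-05]), 'tool_pos': array([0.16745346, 0.4974637 , 0.40413556]), 'tool_rot': array([-3.14029457e+00, -1.74494748e-04,  2.81683912e+00]), 'contact_force': array([ 1.16719468, -0.18695366, -0.7034428 ]), 'torque': array([ 0.0050784 ,  0.00093799, -0.00356161]), 'grip_force': 0.0, 'opening': 0.09218548128957023}
```

View pics/scene0.png

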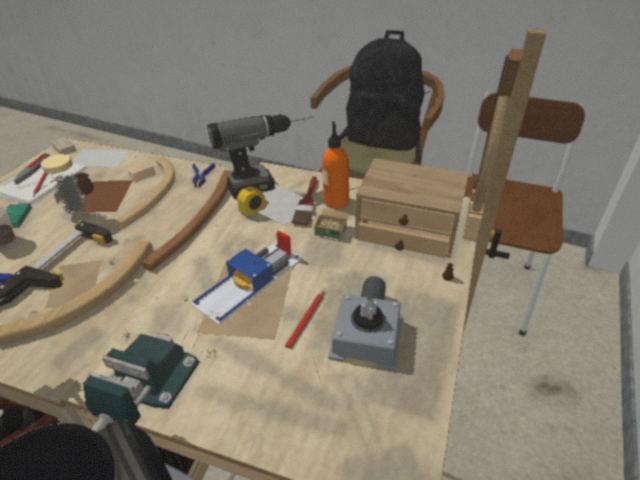

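View pics/side0.png

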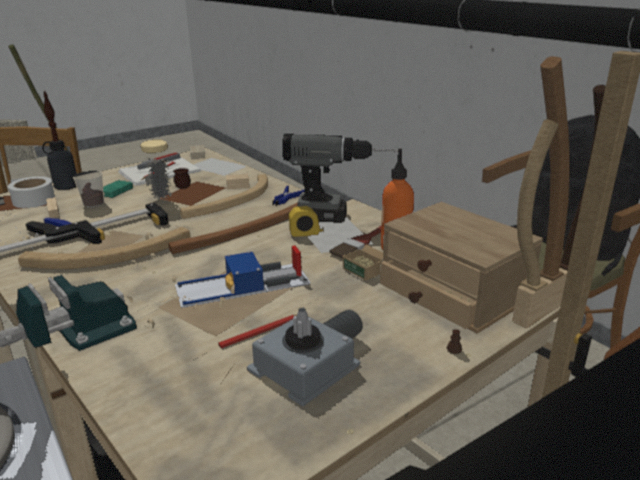

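The scene camera shows the blue tunnel at (250,268), the red tab at (284,242), the shaft at (370,300), the pencil at (305,320) and the screw carton at (330,225). In the side camera the tunnel is at (243,272), the tab at (297,262) and the shaft at (303,322).

```bash
python3 - <<'E'
from h import *
for n,rt,rb,rd in [('scene',(272,228,296,256),(220,245,280,295),(325,285,405,360)),('side',(288,242,306,280),(220,248,270,295),(240,330,365,395))]:
    c=dict(np.load(n+'0.npz')); P=pts(c); hsv=cv2.cvtColor(c['img'],cv2.COLOR_RGB2HSV)
    H,S,V=[hsv[...,i].astype(int) for i in range(3)]
    def box(r):
        m=np.zeros((480,640),bool); m[r[1]:r[3],r[0]:r[2]]=1; return m&(c['depth']>0)
    red=((H<8)|(H>172))&(S>150)&box(rt); p=P[red]
    print(n,'tab',red.sum(),p.min(0).round(4),p.max(0).round(4),np.median(p,0).round(4))
    blue=(H>100)&(H<125)&(S>140)&box(rb); p=P[blue]; 
    top=p[(p[:,2]>.043)&(p[:,2]<.053)]
    r=cv2.minAreaRect((top[:,:2]*1000).astype(np.float32)); print('roof',len(top),np.median(top[:,2]),r)
    g=box(rd)&(S<70); p=P[g]; top=p[(p[:,2]>.045)&(p[:,2]<.056)]
    print('blocktop',len(top),np.median(top[:,2]),cv2.minAreaRect((top[:,:2]*1000).astype(np.float32)))
    sh=box((280,270,400,340)) ; p=P[sh]
    s=p[(p[:,2]>.07)&(p[:,2]<.11)&(p[:,0]>.3)&(p[:,0]<.8)]; print('shaft',len(s),s.mean(0),s.max(0),s.min(0))
    for nm,b in [('box',(315,215,348,240)),('tape',(236,185,270,217)),('pencil',(285,290,326,348))] if n=='scene' else []:
        p=P[box(b)]; q=p[p[:,2]>.006]; print(nm,np.percentile(q,2,0).round(3),np.percentile(q,98,0).round(3))
E
```

```text
scene tab 187 [0.6242 0.1087 0.0133] [0.64   0.1409 0.0608] [0.6305 0.1231 0.0403]
roof 546 0.047487593272164785 ((533.3668823242188, 150.77923583984375), (74.62928771972656, 51.634700775146484), 77.74092102050781)
blocktop 2441 0.04951944848223322 ((508.3427734375, -117.51486206054688), (148.14935302734375, 109.54186248779297), 12.58515739440918)
shaft 222 [ 0.48674993 -0.12274719  0.08820772] [ 0.50219459 -0.10933515  0.10643619] [ 0.47886484 -0.13268245  0.07004101]
box [0.723 0.032 0.007] [0.784 0.099 0.029]
tape [0.716 0.252 0.008] [0.833 0.337 0.061]
pencil [ 0.41  -0.007  0.006] [0.554 0.004 0.009]
side tab 172 [0.6266 0.1068 0.0093] [0.6397 0.1384 0.063 ] [0.6312 0.113  0.0415]
roof 578 0.05010396232667058 ((534.5645751953125, 148.0266571044922), (76.486083984375, 53.19767761230469), 75.53268432617188)
blocktop 2403 0.051634433375922995 ((494.5671081542969, -121.96465301513672), (116.2159194946289, 110.03609466552734), 12.559694290161133)
shaft 375 [ 0.48966    -0.12558112  0.08816123] [ 0.50303606 -0.10826697  0.10735407] [ 0.48073639 -0.1337978   0.07000488]
```

arm_command --pt "10 -9 0" --pt "20 -18 0" --pt "25 -23 0" --pt "25 -23 0" --pt "25 -23 0" --pt "25 -23 0" --pt "25 -23 0" --pt "25 -23 0" --pt "25 -23 0" --pt "25 -23 0" --pt "25 -23 0" --pt "25 -23 0" --pt "25 -23 0" --pt "25 -23 0" --pt "25 -23 0" --pt "20 -18 0" --pt "10 -9 0" --pt "0 0 0" --spin '[0,0,1,1,1,1,0,0,0,0,0,0,0,0,0,0,0,0]' --jaw -1

```text
time: 1.9
tool_pos: [0.5532, 0.143, 0.4042]
tool_rot: [-3.141, -0.001, 2.884]
contact_force: [0.8, -0.4, -0.7]
opening: 0.0006
grip_force: 0.0
```

```bash
cat >> h.py <<'E'
def m(c,lo,hi,smin=0,smax=255,vmin=0):
    h=cv2.cvtColor(c['img'],cv2.COLOR_RGB2HSV).astype(int)
    H=h[...,0]; a=(H>=lo)&(H<=hi) if lo<=hi else (H>=lo)|(H<=hi)
    return a&(h[...,1]>=smin)&(h[...,1]<=smax)&(h[...,2]>=vmin)&(c['depth']>0)
E
python3 - <<'E'
from h import *
c=dict(np.load('scene0.npz')); P=pts(c); q=P[(P[...,2]>.08)&(P[...,0]>.55)&(P[...,0]<.85)&(abs(P[...,1]-.1)<.2)]
print('tall',q.min(0) if len(q) else 0,q.max(0) if len(q) else 0)
o=observe(); print(o['time'],o['tool_pos'],o['tool_rot'],o['opening'])
c=read_camera('wrist'); save(c,'w1.png'); np.savez('w1.npz',**c); P=pts(c)
print(c['world_from_camera'].round(3),c['fx'])
t=P[m(c,172,8,150)]; t=t[(abs(t[:,0]-.63)<.03)&(abs(t[:,1]-.12)<.04)]
for z0,z1 in[(.054,.064),(.01,.054)]:
    s=t[(t[:,2]>z0)&(t[:,2]<z1)]
    if len(s)>5: print('tab',len(s),np.median(s[:,2]),cv2.minAreaRect((s[:,:2]*1000).astype(np.float32)))
b=P[m(c,100,125,140)]; b=b[(b[:,2]>.043)&(b[:,2]<.054)]
if len(b): print('roof',np.median(b[:,2]),cv2.minAreaRect((b[:,:2]*1000).astype(np.float32)))
E
```

```text
tall [ 0.73522144 -0.09968351  0.08000174] [0.8499579  0.29999589 0.19174352]
1.9 [0.55322137 0.14302497 0.40423521] [-3.14125614e+00 -5.92510171e-04  2.88427205e+00] 0.0006304019006953497
[[ 0.255 -0.936 -0.243  0.488]
 [ 0.967  0.247  0.065  0.162]
 [-0.001 -0.251  0.968  0.386]
 [ 0.     0.     0.     1.   ]] 372.4678684549707
roof 0.04954308484500752 ((535.6532592773438, 154.903564453125), (77.76704406738281, 54.641845703125), 75.25689697265625)
```

View pics/w1.png

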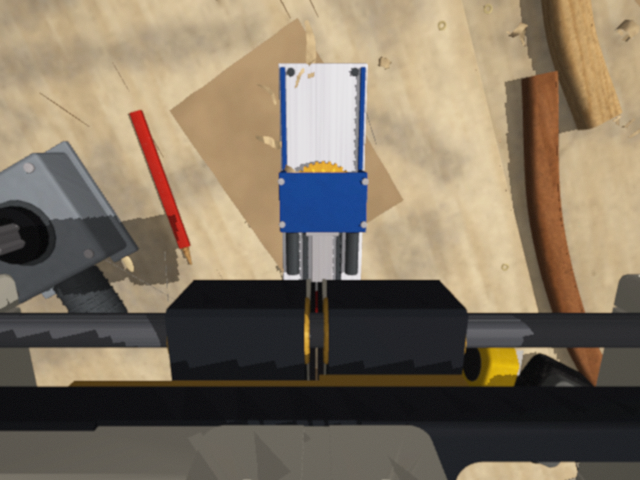

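```bash
python3 - <<'E'
from h import *
for n in['scene','side']:
    c=dict(np.load(n+'0.npz')); P=pts(c)
    for y0,y1 in[(-.1,-.05),(-.05,0),(0,.05),(.05,.1),(.1,.15),(.15,.2),(.2,.25),(.25,.3)]:
        q=P[(P[...,2]>.07)&(P[...,0]>.55)&(P[...,0]<.95)&(P[...,1]>y0)&(P[...,1]<y1)]
        if len(q): print(n,y0,q[:,0].min().round(3),len(q))
c=dict(np.load('w1.npz')); P=pts(c)
# plate edges: white/blue vs background at rows on the apron
for v in (80,110,140):
    for u in (279,283,363,367): print(v,u,P[v,u].round(4))
T=c['world_from_camera']
def ray(u,v,z):
    d=T[:3,:3]@np.array([(u-c['cx'])/c['fx'],-(v-c['cy'])/c['fy'],-1]); o=T[:3,3]; return o+d*(z-o[2])/d[2]
bm=m(c,100,125,140)
for v in (80,110,140,155): 
    x=np.where(bm[v,250:400])[0]+250; a,b=ray(x.min(),v,.011),ray(x.max()+1,v,.011); print(v,x.min(),x.max(),((a+b)/2).round(4),np.linalg.norm(a-b).round(4))
for v in (185,200,215): 
    x=np.where(bm[v,250:400])[0]+250; a,b=ray(x.min(),v,.048),ray(x.max()+1,v,.048); print(v,((a+b)/2).round(4),np.linalg.norm(a-b).round(4))
x=np.where(bm[:,323])[0]; print(x.min(),x.max(),ray(323,x.min(),.048),ray(323,x.max(),.048))
E
```

```text
scene -0.1 0.735 1356
scene -0.05 0.746 1334
scene 0 0.746 263
scene 0.05 0.836 554
scene 0.1 0.836 552
scene 0.2 0.885 58
scene 0.25 0.817 642
side -0.1 0.737 1640
side -0.05 0.747 1558
side 0 0.747 307
side 0.05 0.836 891
side 0.1 0.835 523
side 0.2 0.893 81
side 0.25 0.821 872
80 279 [0.4181 0.1432 0.0046]
80 283 [0.4203 0.1471 0.0111]
80 363 [0.439  0.2196 0.0089]
80 367 [0.4393 0.224  0.0041]
110 279 [0.4435 0.1355 0.0008]
110 283 [0.4456 0.1398 0.0107]
110 363 [0.465  0.2134 0.0104]
110 367 [4.654e-01 2.186e-01 4.000e-04]
140 279 [0.4706 0.1276 0.0012]
140 283 [0.472  0.1323 0.0111]
140 363 [0.4918 0.2071 0.0118]
140 367 [0.4929 0.2123 0.0005]
80 281 364 [0.4298 0.1832 0.011 ] 0.0783
110 281 363 [0.4552 0.1761 0.011 ] 0.0789
140 282 362 [0.4818 0.1692 0.011 ] 0.0784
155 282 361 [0.4953 0.1652 0.011 ] 0.0782
185 [0.5203 0.1596 0.048 ] 0.0728
200 [0.5333 0.1558 0.048 ] 0.0781
215 [0.5467 0.1528 0.048 ] 0.078
174 231 [0.51076259 0.16159602 0.048     ] [0.56115882 0.14855827 0.048     ]
```

The wrist picture shows the holder aligned with the image: tunnel centred near (323,202), apron up to row 65, and the drive shaft at the left edge (10,237). The tool already lines up with the holder, so I'll go behind the tab.

arm_command --pt "15 -3 0" --pt "25 -5 0" --pt "25 -5 0" --pt "25 -5 0" --pt "25 -6 0" --pt "0 0 -15" --pt "0 0 -30" --pt "0 0 -30" --pt "0 0 -30" --pt "0 0 -30" --pt "0 0 -30" --pt "0 0 -20" --pt "0 0 -11" --pt "0 0 0" --spin '[0,0,0,0,0,0,0,0,0,0,0,0,0,0]'

```text
time: 3.35
tool_pos: [0.6666, 0.1216, 0.2074]
tool_rot: [-3.141, -0.003, 2.888]
contact_force: [-0.4, -0.5, 0.3]
opening: 0.0006
grip_force: 0.0
```

arm_command --pt "-4 1 0" --pt "-7 2 0" --pt "-10 3 0" --pt "-10 2 0" --pt "-10 3 0" --pt "-10 2 0" --pt "-10 3 0" --pt "-5 1 0" --pt "0 0 0" --spin '[0,0,0,0,0,0,0,0,0]'

```text
time: 4.25
tool_pos: [0.602, 0.1379, 0.2106]
tool_rot: [3.139, 0.006, 2.887]
contact_force: [5.7, 0.6, -3.9]
opening: 0.0005
grip_force: 3.0
```

```bash
python3 - <<'E'
from h import *
o=observe(); print(o['time'],o['tool_pos'],o['contact_force'])
c=read_camera('scene'); cv2.imwrite('pics/s2.png',cv2.resize(c['img'][190:350,170:410,::-1],None,fx=3,fy=3,interpolation=cv2.INTER_CUBIC))
E
```

```text
4.25 [0.6019704  0.13790264 0.21059812] [ 5.69954407  0.57314102 -3.92649762]
```

View pics/s2.png

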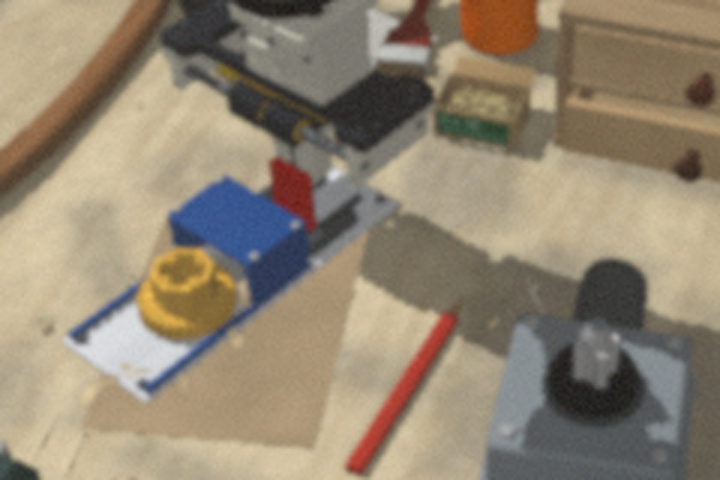

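The crop shows the red tab (295,190) pushed up close behind the tunnel and the gear (188,290) almost out on the apron. I'll press on to the stop.

arm_command --pt "-5 1 0" --pt "-4 1 0" --pt "-3 1 0" --pt "-3 1 0" --pt "-2 0 0" --pt "0 0 0" --pt "0 0 0" --spin '[0,0,0,0,0,0,0]'

```text
time: 5.0
tool_pos: [0.5863, 0.1417, 0.2107]
tool_rot: [3.138, 0.009, 2.886]
contact_force: [10.3, 0.5, -5.6]
opening: 0.0003
grip_force: 4.8
```

arm_command --pt "-2 1 0" --pt "-2 0 0" --pt "0 0 0" --pt "0 0 0" --spin '[0,0,0,0]'

```text
time: 5.4
tool_pos: [0.5848, 0.1419, 0.211]
tool_rot: [3.137, 0.017, 2.886]
contact_force: [23.0, -2.7, -13.8]
opening: 0.0002
grip_force: 11.1
```

arm_command --pt "10 -3 0" --pt "20 -5 0" --pt "30 -8 0" --pt "20 -5 0" --pt "5 -1 20" --pt "0 0 30" --pt "0 0 30" --pt "-10 3 30" --pt "-30 8 10" --pt "-30 8 0" --pt "-30 8 0" --pt "-30 8 0" --pt "-30 8 0" --pt "-30 6 0" --pt "-20 3 0" --pt "0 0 0" --spin '[0,0,0,0,0,0,0,0,0,0,0,0,0,0,0,0]'

```text
time: 7.0
tool_pos: [0.4529, 0.1731, 0.33]
tool_rot: [3.141, 0.0, 2.888]
contact_force: [-0.9, 0.0, -0.1]
opening: 0.0006
grip_force: 0.0
```

arm_command --pt "0 0 0" --pt "0 0 0" --spin '[0,0]' --jaw 1

```text
time: 7.2
tool_pos: [0.4563, 0.1724, 0.3294]
tool_rot: [3.141, 0.002, 2.886]
contact_force: [0.5, -0.7, -0.8]
opening: 0.0121
grip_force: 0.0
```

```bash
cat >> h.py <<'E'
def ray(c,u,v,z):
    T=c['world_from_camera']; d=T[:3,:3]@np.array([(u-c['cx'])/c['fx'],-(v-c['cy'])/c['fy'],-1]); o=T[:3,3]; return o+d*(z-o[2])/d[2]
E
python3 - <<'E'
from h import *
o=observe(); print(o['time'],o['tool_pos'],o['tool_rot'],o['contact_force'])
c=read_camera('wrist'); np.savez('w2.npz',**c); P=pts(c); save(c,'w2.png')
y=m(c,15,32,120)&(P[...,0]>.4)&(P[...,0]<.54)&(abs(P[...,1]-.17)<.06)
top=y&(P[...,2]>.033)&(P[...,2]<.046); rim=y&(P[...,2]>.01)&(P[...,2]<.022)
for n,k in(('hub',top),('rim',rim)):
    p=P[k]; print(n,len(p),np.median(p[:,2]),cv2.minEnclosingCircle((p[:,:2]*1000).astype(np.float32)))
v,u=np.where(top); print(u.min(),u.max(),v.min(),v.max())
E
```

```text
7.2 [0.45629838 0.1724493  0.32938001] [3.14065011e+00 1.95179355e-03 2.88630726e+00] [ 0.52082235 -0.65373325 -0.82308556]
hub 1399 0.03930374241848178 ((471.95379638671875, 171.9429168701172), 21.652019500732422)
rim 2384 0.01746188304879215 ((471.75531005859375, 172.0132293701172), 33.20134735107422)
292 346 232 286
```

View pics/w2.png

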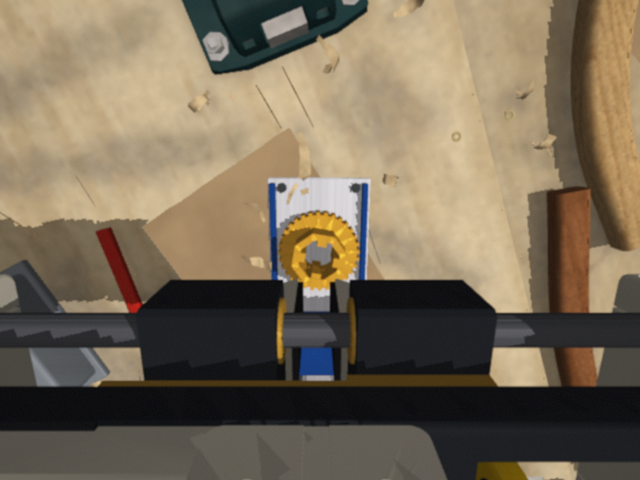

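The gear is out on the apron, with the hub top centred at about (319,258) and its four slots visible. Next is the hub's angle.

```bash
cat >> h.py <<'E'
def rectify(c,cx,cy,z,half=30,px=8):
    """top-down image, axes: col=+x, row=-y ; px per mm"""
    q=np.array([[cx-half/1e3,cy+half/1e3],[cx+half/1e3,cy+half/1e3],[cx+half/1e3,cy-half/1e3],[cx-half/1e3,cy-half/1e3]])
    T=np.array(c['world_from_camera']); s=[]
    for a in q:
        p=T[:3,:3].T@(np.r_[a,z]-T[:3,3]); s.append([c['cx']+c['fx']*p[0]/-p[2],c['cy']-c['fy']*p[1]/-p[2]])
    n=2*half*px
    return cv2.warpPerspective(c['img'],cv2.getPerspectiveTransform(np.float32(s),np.float32([[0,0],[n,0],[n,n],[0,n]])),(n,n),flags=cv2.INTER_CUBIC)
E
python3 - <<'E'
from h import *
c=dict(np.load('w2.npz')); im=rectify(c,.472,.172,.0385,26,10); cv2.imwrite('pics/g.png',im[:,:,::-1])
P=pts(c); top=m(c,15,32,120)&(P[...,2]>.033)&(P[...,2]<.046)&(abs(P[...,0]-.472)<.025)&(abs(P[...,1]-.172)<.025)
p=P[top][:,:2]*1000; ctr=np.array(cv2.minEnclosingCircle(p.astype(np.float32))[0]); d=p-ctr; r=np.hypot(*d.T); a=np.arctan2(d[:,1],d[:,0])
k=(r>11.5)&(r<14.5); z=np.exp(4j*a[k]).mean(); print('slots',abs(z),(np.degrees(np.angle(-z))/4)%90)
k=(r>20); z=np.exp(8j*a[k]).mean(); print('corners',abs(z),(np.degrees(np.angle(z))/8)%45)
E
```

```text
slots 0.7392306007146601 20.617243526286202
corners 0.45001246117994653 42.34271023988762
```

View pics/g.png

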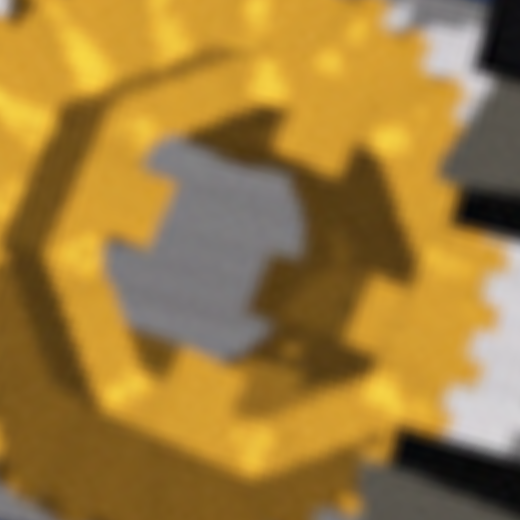

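Flats and slots agree at about 20° (mod 45 and mod 90), so I'll turn the tool by -10° to close on the flats.

arm_command --pt "8 0 0" --pt "8 0 0" --pt "0 0 -15" --pt "0 0 -25" --pt "0 0 -25" --pt "0 0 -25" --pt "0 0 -20" --pt "0 0 -12" --pt "0 0 -8" --pt "0 0 0" --pt "0 0 0" --spin '[-5,-5,0,0,0,0,0,0,0,0,0]' --jaw 1

```text
time: 8.35
tool_pos: [0.472, 0.1726, 0.1993]
tool_rot: [3.141, 0.001, 2.712]
contact_force: [0.9, -0.7, 0.6]
opening: 0.0916
grip_force: 0.0
```

arm_command --pt "0 0 0" --pt "0 0 0" --pt "0 0 0" --pt "0 0 0" --pt "0 0 0" --pt "0 0 0" --pt "0 0 0" --pt "0 0 0" --spin '[0,0,0,0,0,0,0,0]' --jaw -1 --squeeze 45

```text
time: 9.15
tool_pos: [0.4714, 0.1725, 0.1987]
tool_rot: [-3.141, -0.0, 2.712]
contact_force: [0.3, 0.1, 0.5]
opening: 0.0396
grip_force: 45.0
```

arm_command --pt "0 0 10" --pt "0 0 20" --pt "0 0 30" --pt "0 0 30" --pt "0 0 30" --pt "0 -5 30" --pt "2 -15 20" --pt "6 -30 0" --pt "7 -30 0" --pt "7 -30 0" --pt "7 -30 0" --pt "7 -30 0" --pt "7 -30 0" --pt "7 -30 0" --pt "6 -30 0" --pt "6 -30 0" --pt "0 -20 0" --pt "0 -5 0" --pt "0 0 0" --pt "0 0 0" --spin '[0,0,0,0,0,0,0,0,0,0,0,0,0,0,0,0,0,0,0,0]'

```text
time: 11.15
tool_pos: [0.5333, -0.1416, 0.3688]
tool_rot: [3.141, -0.001, 2.712]
contact_force: [0.2, 0.4, -2.5]
opening: 0.04
grip_force: 45.0
```

```bash
python3 - <<'E'
from h import *
o=observe(); print(o['time'],o['tool_pos'],o['tool_rot'],o['contact_force'],o['opening'],o['grip_force'])
c=read_camera('wrist'); np.savez('w3.npz',**c); P=pts(c)
k=(P[...,2]>.07)&(P[...,2]<.115)&(abs(P[...,0]-.488)<.03)&(abs(P[...,1]+.122)<.03)
for a,b in((.082,.094),(.098,.112)):
    q=P[k&(P[...,2]>a)&(P[...,2]<b)]; print(len(q),np.median(q,0),cv2.minEnclosingCircle((q[:,:2]*1000).astype(np.float32)))
im=rectify(c,.488,-.122,.09,30,8); cv2.imwrite('pics/k.png',np.hstack([im[:,:,::-1]])); save(c,'w3.png')
E
```

```text
11.15 [ 0.53331507 -0.141602    0.36882452] [ 3.14107091e+00 -6.28974850e-04  2.71247564e+00] [ 0.2332973   0.38194878 -2.4839468 ] 0.03995436788436846 44.991971973795444
294 [ 0.48746408 -0.11655524  0.09148084] ((492.36358642578125, -119.2759780883789), 13.150830268859863)
376 [ 0.49166954 -0.11907889  0.10497258] ((492.1504821777344, -119.23563385009766), 7.462654113769531)
```

View pics/k.png

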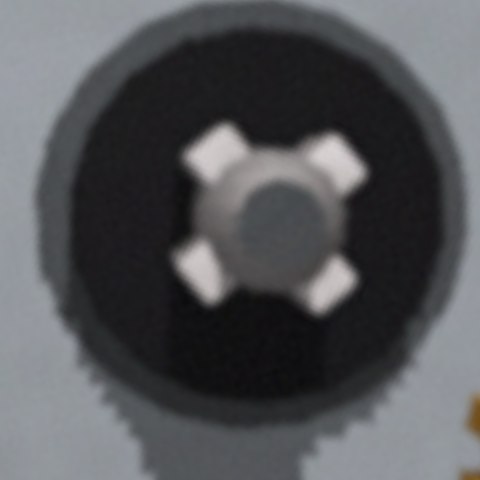

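The rectified view shows the four bright key tops at about (213,155), (335,165), (330,288) and (203,272) round the pilot. I'll fit them.

```bash
python3 - <<'E'
from h import *
c=dict(np.load('w3.npz')); P=pts(c); im=rectify(c,.488,-.122,.09,30,8)
g=cv2.cvtColor(im,cv2.COLOR_RGB2GRAY); g=cv2.inRange(g,165,255)
n,l,s,ct=cv2.connectedComponentsWithStats(g); w=[]
for i in range(1,n):
    u,v=ct[i]
    if s[i,4]>400 and np.hypot(u-267,v-220)<130: w.append([488+(u-240)/8,-122-(v-240)/8]); print(s[i,4],w[-1])
w=np.array(w); k=w.mean(0); d=w-k; print(k,np.hypot(*d.T),np.degrees(np.arctan2(d[:,1],d[:,0]))%90)
print('keyangle',np.degrees(np.angle(np.exp(4j*np.arctan2(d[:,1],d[:,0])).mean()))/4%90)
# held gear in depth?
y=m(c,15,32,120); y[300:]|=False; q=P[y&(P[...,2]>.15)&(P[...,2]<.24)]; print(len(q), q.min(0) if len(q) else'',q.max(0) if len(q) else '')
E
```

```text
1603 [np.float64(485.16305364940735), np.float64(-111.14753587024329)]
1466 [np.float64(499.87389154160985), np.float64(-112.20787858117326)]
1116 [np.float64(483.2239023297491), np.float64(-125.68268369175627)]
947 [np.float64(499.32035374868), np.float64(-127.51940337909187)]
[ 491.89530032 -119.13937538] [10.44952841 10.56899077 10.86314994 11.19626222] [40.1104556  40.9828705  37.03766285 41.54227839]
keyangle 39.92207351666221
8462 [ 0.5009567  -0.16922202  0.17503748] [ 0.56714175 -0.10740739  0.23905385]
```

arm_command --pt "-7 4 0" --pt "-10 5 0" --pt "-10 6 0" --pt "-10 5 0" --pt "-5 3 0" --pt "0 0 -20" --pt "0 0 -25" --pt "0 0 -15" --pt "0 0 0" --pt "0 0 0" --spin '[4,5,5,5,1,0,0,0,0,0]'

```text
time: 12.2
tool_pos: [0.4918, -0.1192, 0.3092]
tool_rot: [3.142, 0.0, 3.061]
contact_force: [-0.6, 0.1, -1.6]
opening: 0.0396
grip_force: 45.0
```

arm_command --pt "0 0 -5" --pt "0 0 -5" --pt "0 0 -5" --pt "0 0 -3" --pt "0 0 0" --spin '[0,0,0,0,0]'

```text
time: 12.7
tool_pos: [0.4914, -0.1194, 0.2902]
tool_rot: [3.141, -0.001, 3.061]
contact_force: [-0.1, -0.2, -1.8]
opening: 0.0394
grip_force: 45.0
```

```bash
python3 - <<'E'
from h import *
o=observe(); print(o['time'],o['tool_pos'],o['tool_rot'],o['contact_force'],o['torque'])
c=read_camera('wrist'); s=read_camera('side'); a=c['img'][180:420,200:440,::-1]; b=s['img'][250:370,240:360,::-1]
cv2.imwrite('pics/w4.png',np.hstack([cv2.resize(a,(400,400)),cv2.resize(b,(400,400),interpolation=cv2.INTER_CUBIC)]))
E
```

```text
12.7 [ 0.4913747  -0.11941967  0.29024632] [ 3.14117772e+00 -9.26322456e-04  3.06096587e+00] [-0.07102394 -0.241852   -1.81144287] [ 4.52335128e-02 -1.13053039e-05 -6.47188755e-03]
```

View pics/w4.png

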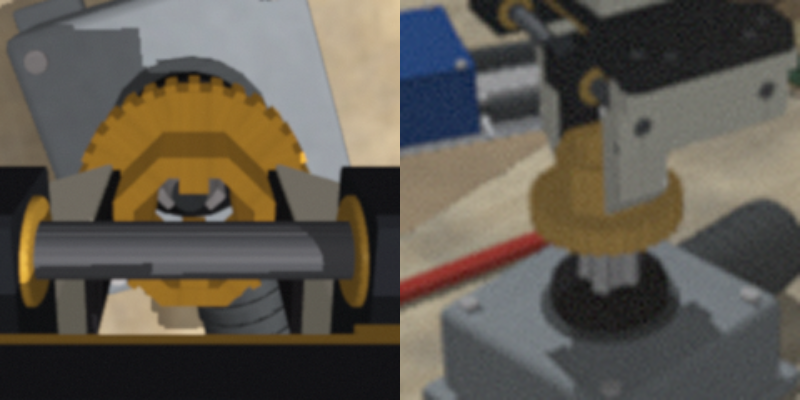

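The gear sits upright over the pilot, its bore around the shaft (left crop (195,205)), just above the keys (right crop (605,270)). I'll lower it gently.

arm_command --pt "0 0 -3" --pt "0 0 -3" --pt "0 0 -2" --pt "0 0 0" --spin '[0,0,0,0]'

```text
time: 13.2
tool_pos: [0.4914, -0.1194, 0.2824]
tool_rot: [3.141, -0.001, 3.061]
contact_force: [-0.7, -0.2, -1.9]
opening: 0.0397
grip_force: 45.0
```

Below the key tops with no force, so it has probably meshed. Continuing.

arm_command --pt "0 0 -3" --pt "0 0 -3" --pt "0 0 -3" --pt "0 0 -3" --pt "0 0 0" --pt "0 0 0" --spin '[0,0,0,0,0,0]'

```text
time: 13.8
tool_pos: [0.4915, -0.1195, 0.2707]
tool_rot: [3.141, -0.0, 3.061]
contact_force: [0.5, -0.7, -1.8]
opening: 0.0396
grip_force: 45.0
```

arm_command --pt "0 0 -3" --pt "0 0 -3" --pt "0 0 -3" --pt "0 0 -3" --pt "0 0 -3" --pt "0 0 -3" --pt "0 0 0" --pt "0 0 0" --spin '[0,0,0,0,0,0,0,0]'

```text
time: 14.6
tool_pos: [0.4915, -0.1194, 0.253]
tool_rot: [3.142, 0.0, 3.061]
contact_force: [-1.1, 1.1, 4.5]
opening: 0.0396
grip_force: 45.0
```

arm_command --pt "0 0 -2" --pt "0 0 -1" --pt "0 0 -1" --pt "0 0 0" --pt "0 0 0" --spin '[0,0,0,0,0]'

```text
time: 15.1
tool_pos: [0.4915, -0.1194, 0.2489]
tool_rot: [3.142, 0.0, 3.061]
contact_force: [-2.5, 2.5, 5.7]
opening: 0.0396
grip_force: 45.0
```

arm_command --pt "0 0 -1" --pt "0 0 -1" --pt "0 0 0" --pt "0 0 0" --spin '[0,0,0,0]'

```text
time: 15.5
tool_pos: [0.4915, -0.1194, 0.2486]
tool_rot: [-3.141, 0.001, 3.061]
contact_force: [-7.0, 1.6, 21.0]
opening: 0.0394
grip_force: 45.0
```

The force jump at z = 0.2486 is the stop, where I predicted it. Before handing in, I'll check that the ejector has sprung back and the gear is down.

```bash
python3 - <<'E'
from h import *
c=read_camera('scene'); P=pts(c); t=P[m(c,172,8,150)]; t=t[(t[:,2]>.02)&(t[:,2]<.065)&(t[:,0]>.53)&(t[:,0]<.68)&(abs(t[:,1]-.13)<.04)]; print('tab',len(t),np.median(t,0),'was .6305 .1231')
s=read_camera('side'); cv2.imwrite('pics/e.png',cv2.resize(s['img'][230:400,160:400,::-1],None,fx=3,fy=3,interpolation=cv2.INTER_CUBIC))
P=pts(s); y=m(s,15,32,120)&(abs(P[...,0]-.492)<.05)&(abs(P[...,1]+.119)<.05)&(P[...,2]>.05); q=P[y]; print('gear z',np.percentile(q[:,2],[2,50,98]),observe()['contact_force'])
E
```

```text
tab 169 [0.63049593 0.12303275 0.04213948] was .6305 .1231
gear z [0.05622825 0.06779828 0.16240913] [-7.52992883  2.45040196 22.18085438]
```

View pics/e.png

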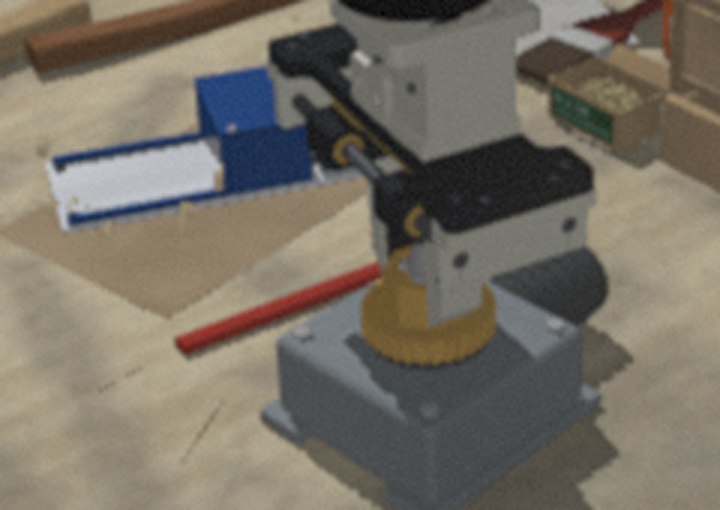

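The gear (430,320) is right down on the drive block, upright and still held, and the tab is back at its rest position.

```bash
python3 -c "
from cell import *
print(hand_in())"
```

```text
the job is handed in; nothing more can be done
None
```

The job is handed in: the gear is meshed on the shaft, pressed to the seat's stop at about 22 N and still gripped at 45 N; the ejector is back at rest and I saw no sign that the small things had moved, but the hand-in gave no verdict.

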